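Prop open the mask stock chest

TASK

Make the stock chest's lid prop ready and use it: first push the centre pin of the plastic rivet in the prop's foot bracket down flush with the rivet's head, then open the lid until it stands nearly upright, swing the prop rod up and let the lid back down so that the rod's pin sits right through the hole in the lid's steel strip and the lid rests propped on the rod. Leave the other things on the table where they are.

Things in the scene. Friction and masses are not known exactly. Their poses are not given: they have to be found in the camera images.
- chest: Open plywood chest 220 (x) x 320 (y) x 100 high, fixed to the table. Origin: centre of its underside; x points from its front (robot side) to the lid's hinge, y to its left. At the front of its right side (-y) is the prop's foot bracket, a dark steel block x -126 to -70, y -159 to -241, top at z 58, that carries the rivet. Mask blanks lie inside, to be left alone.
- rivet_top (a point): Top of the centre pin of the black plastic push rivet on the foot bracket, at chest (-100, -215). Pin 9 in diameter, upright, up to 8 proud of the round fixed rivet head (22 in diameter, top face at chest z 61). It moves against steady friction of about 8 N, stays where it is left, and stops dead when flush.
- rivet (a joint): How far the rivet's pin is pressed, m: 0 = 8 mm proud, 0.008 = flush with the head.
- lid (a joint): Lid angle, rad: 0 shut, 1.4 fully open (stop). Damped hinge (0.8 N m s/rad) with friction: above about 1.32 the lid stays put, below about 1.2 it sinks by itself, softly. Propped with the pin through the hole it stands at 0.77 to 0.83; with the pin's end only touching the strip beside the hole it stands some 0.06 higher than it would in the hole at the same prop angle.
- lid_hinge (a point): Middle of the lid's hinge line, level with the lid's underside: chest (110, 0, 100.5). Its axes turn with the lid and equal the chest's when it is shut, so lid points have negative x. The lid is a plywood panel, 225 from hinge to front edge, 324 wide, 8 thick, about 0.7 kg.
- lid_strip (a point): Point on the underside of the flat steel strip along the lid's right edge: lid (-180, -174, 0). Strip 5 thick, underside level with the lid's, lid y -161 to -189, about 75 to 207 from the hinge line, with one 14 x 14 hole in line with the prop (lid y -174). The strip is adjustable: the hole's centre is 171 to 189 from the hinge line, differently each time; see or feel for it.
- lid_handle (a point): Middle of the grip of the lid's handle: a round dark steel bar 12 in diameter, 100 long, parallel to the hinge, on two end posts; at lid (-190, 0, 46), so 38 above the lid's top face.
- prop (a joint): Prop rod angle, rad: 0 folded level along the chest's right side, free end towards the hinge; grows as it swings up; stop at 1.4. The stiff pivot (0.16 N m) holds it where it is left. In the hole it stands between about 0.95 and 1.13, by where the hole is; swinging it up moves its pin along the strip away from the lid's hinge.
- prop_pivot (a point): The prop rod's pivot, chest (-100, -174, 84), axis parallel to the hinge. The axes turn with the rod: x along the rod.
- prop_bar (a point): Grip point on the rod's cross-bar: a dark steel round bar 12 in diameter, 80 long, that sticks out sideways from the rod away from the chest (-y), 85 from the pivot; this point is 66 out from the rod, 18 short of the bar's end.
- prop_tip (a point): Rounded end of the prop rod, 181 from the pivot. Rod 10 in diameter; its last 16 is a pin 8 in diameter, behind it a collar 22 in diameter on which the lid comes to rest when the pin is through the hole.
- spool: Twine spool, 60 in diameter, 62 high, beside the chest's right side. Bystander; origin at its foot.
- spool_b: Wider twine spool, 68 in diameter, 50 high. Bystander; origin at its foot.
- glue: White glue bottle, 56 in diameter, 150 high. Bystander; origin at its foot.
- jar: Glass jar, 68 in diameter, 75 high. Bystander; origin at its foot.
- brush: Brush lying in front of the chest. Bystander; origin under its middle.
- blank: White half-mask blank lying on the table, 148 x 100 x 50 high. Bystander; origin at its underside.

How it is judged:
On the way, in this order (a step that is already met when the one before it is completed fails the run):
1. the rivet's centre pin is pushed flush while the lid is still shut (value of joint rivet above 0.0062 m and value of joint lid below 0.15 rad), for 0.2 s.
2. the lid is opened nearly upright (value of joint lid above 1.15 rad), for 0.2 s.
At the end, for the whole second after the job is handed in: The rivet's pin is flush (within 1.8 mm); the prop's pin stands through the hole of the lid's strip (its end at least 8 mm above the strip's underside, 155 to 200 mm from the hinge line), the lid rests on the rod at 0.68 to 0.86 rad, and lid and prop are at rest (value of joint rivet above 0.0062 m and z of prop_tip in the frame of lid_hinge above 0.008 m and x of prop_tip in the frame of lid_hinge between -0.2 and -0.155 m and value of joint lid between 0.68 and 0.86 rad and velocity of joint lid between -0.03 and 0.03 rad/s and velocity of joint prop between -0.03 and 0.03 rad/s); the robot touches nothing.
It fails at once if another thing on the table is shifted by more than 30 mm or knocked over (distance of any of spool, spool_b, glue, jar, brush, blank from where it was at the start of the episode above 0.03 m or angle between any of spool, spool_b, glue, jar's own z axis and vertical above 0.5 rad).
It also fails if it takes over 72 s, if anything falls off the work surface, if the arm or the gripper's body presses on something with over 40 N, if the wrist force passes 120 N, or if a joint passes its speed limit or range.

ROBOT

A 7-joint arm with a two-finger parallel gripper is mounted at the origin on the work surface. World frame = base frame: x ahead of the robot, y to its left, z up, the work surface at z = 0. Lengths are in m, angles in rad, forces in N, time in s.
With the tool pointing down it reaches from about 0.35 to 0.9 m from the base axis. Payload 8.1 kg.
Tool frame: the origin (TCP) lies midway between the tips of the shut fingers; the grasp point (between the pads) lies 19 mm behind it; z points along the fingers, y is the direction in which the jaws open and shut (so a half turn about z gives the same grasp; the last joint's range is limited). The gripper opens to 92 mm and grips with 3 to 60 N. Pads are 19 mm wide; open, the fingers measure 130 mm over their backs; the gripper's body (75 mm by 190 mm) begins 47 mm behind the grasp point.
Start: joints at [-1.319, 0.434, 0.025, 1.573, -0.012, 1.134, -0.075], TCP at [0.217, 0.586, 0.227] pointing down, gripper open.
Joint ranges: [-2.62, 2.62], [-0.44, 2.09], [-1.27, 1.32], [0.08, 2.57], [-1.32, 4.46], [0.12, 2], [-2.74, 2.74]. Speed limits (rad/s): [2.22, 2.22, 3.01, 3.01, 3.14, 3.14, 3.14].

INTERFACE

Orientations are given as a rotation vector (axis times angle).
In Python, from cell import monitor, get_image, get_calibration, workorder, look_for, masks_of gives the robot as it stands.
- The arm moves only by the shell command python3 -m crank 'ROWS' [FORCE]. ROWS is JSON, a list of rows, each a list of 3 entries, a list of its own where there are three numbers: the shift along the tool's x, y, z in cm, then the turn about the tool's z in degrees, then the closure in counts, from 0 (fully open) to 255 (shut). A call has 1 to 5 rows; each row shifts and turns the commanded pose from where the row before left it, along the tool's axes as they then stand; what a row does not reach is not made up. A row lasts 1/10 s, in which the tool goes at most 50 mm and 8.59 degrees, less where a joint would pass 70% of its speed; a pose out of reach is approached as far as the arm can. A call with a gripper value outside its range is refused whole. The fingers move at their own pace and stop on an object; FORCE is the grip in N (left out, the last holds). Time passes only in rows, so rows that do not move let the fingers close. It gives the time, the measured TCP pose, the force and the opening at its end, in the units of the state.
- monitor.observe(): the state, without advancing time (a new reading comes with each control period).
- get_image(name): name is "scene" or "side" or "wrist"; returns (picture, depth): 400x640x3 uint8, red, green, blue; 400x640 float32, m along the optical axis (not along the pixel's ray), 0 where there is no reading.
- get_calibration(name): a dict with "fx", "fy", "cx", "cy" (pixels), "R" (3x3) and "t" (3): a world point X has camera coordinates R X + t. Camera axes: x right, y down, z forward; pixel columns grow to the right and rows downward; lengths in m; the calibration is good to about 2 mm. The wrist camera is an equidistant fisheye: a pixel r from the principal point sees the ray r / f radians off the axis. A picture is of the moment at which its call begins: read the wrist's pose just before it. get_calibration takes no time and is no camera call; for the wrist camera it gives the pose at the moment of the call.
- workorder.sign_off(): hands the job in, once; it reports no verdict.
Trained networks look in the newest picture that a camera, given by its name, has taken for a name from the list of things; names that differ only in an ending like _2 or _b are one class to them, and where a whole thing is asked for, a point or a joint stands for the part that bears it (a point fixed in the world has none). Each returns a list of dicts, best first, with "score" (0 to 1); they miss things now and then, are a little off and sometimes report something else, mostly with a low value. They report only what shows in the picture. A call takes as long as a camera call.
- look_for(label, camera): "location" ([x, y, z] in m, in world coordinates, good to about 4 mm: the middle of the surface that is visible of it).
- masks_of(label, camera): "region" (400x640 bool, what is visible of it).
The state is a dict: "clock": time; "joints": joint angles; "dq": joint speeds; "joint_efforts": joint torques, N m; "position": TCP position; "ee_rot": TCP orientation; "force": force on the tool from outside, world axes, zero at the start; "ft_torque": the same for the moment, N m; "width": opening from 0.0 (shut) to 1.0 (fully open).
Only numpy, scipy, OpenCV 4.12 (cv2) and the standard library are available. Lean on these libraries where they do the work, as an engineer would, in place of code of your own. Each camera call takes 0.05 s, during which the arm holds its last target.

## Working session

There is one attempt and no reset: what is moved stays moved. The work goes in short steps, Python scripts to look and compute and a shell command to move; the robot and the scene stay as the last step left them, time stands still between calls to the robot, and variables do not carry over. Pictures are saved under pics/ and viewed, and the job is handed in when it is done.

```bash
ls; mkdir -p pics; cat > h.py <<'E'
import numpy as np,cv2
from scipy.spatial.transform import Rotation as Ro
from cell import monitor,get_image,get_calibration,workorder,look_for,masks_of
def save(n,f):
    p,d=get_image(n); cv2.imwrite(f'pics/{f}.png',p[:,:,::-1]); return p,d
E
python3 - <<'E'
from h import *
s=monitor.observe();print(s)
for n in("scene","side","wrist"):
    save(n,n+'0');c=get_calibration(n);print(n,c)
    for l in (["chest","rivet_top","lid_handle","prop_bar","lid_strip"] if n!="wrist" else []):
        print(l,[(np.round(r['location'],3),round(r['score'],2)) for r in look_for(l,n)[:2]])
print(monitor.observe()['clock'])
E
```

```text
pics
{'clock': 0.0, 'joints': array([-1.31857523,  0.43521244,  0.02500947,  1.5741057 , -0.01158609,
        1.13396615, -0.0751374 ]), 'dq': array([ 4.15586314e-04,  1.22706539e-03, -2.33414285e-03,  3.88473206e-05,
        1.34556792e-03,  8.18409338e-05,  6.17008728e-04]), 'joint_efforts': array([-6.94363353e-04, -6.67840576e+01,  9.84433182e-01, -3.14451098e+01,
       -6.06385432e-02,  4.33255406e-02,  1.65786801e-04]), 'position': array([0.21704187, 0.58556677, 0.22594861]), 'ee_rot': array([-5.54621717e-01, -3.09214006e+00,  2.42414729e-03]), 'force': array([ 0.32395769,  0.18089874, -0.19945121]), 'ft_torque': array([0.02050657, 0.02031556, 0.03174992]), 'width': 0.9984131447713271}
scene {'fx': 477.9770977729293, 'fy': 477.9770977729293, 'cx': 318.43927143839886, 'cy': 193.20519533370992, 'R': array([[-0.75604699,  0.65441948,  0.01131772],
       [ 0.53582077,  0.628776  , -0.56350407],
       [-0.37588436, -0.41997129, -0.82603575]]), 't': array([ 0.46040381, -0.24418592,  1.79451312])}
chest [(array([0.613, 0.012, 0.11 ]), 0.68)]
rivet_top []
lid_handle []
prop_bar [(arr
[... 392 characters left out ...]
86])}
chest [(array([ 0.534, -0.064,  0.109]), 0.71), (array([ 0.602, -0.194,  0.089]), 0.44)]
rivet_top []
lid_handle [(array([ 0.584, -0.037,  0.11 ]), 0.69)]
prop_bar [(array([ 0.608, -0.2  ,  0.088]), 0.58), (array([ 0.698, -0.328,  0.048]), 0.32)]
lid_strip [(array([ 0.584, -0.037,  0.11 ]), 0.79), (array([ 0.597, -0.196,  0.088]), 0.29)]
wrist {'fx': 309.70691628693146, 'fy': 309.70691628693146, 'cx': 321.1167344050969, 'cy': 193.17319596704334, 'R': array([[ 3.47047052e-01,  9.37847665e-01, -3.16830436e-04],
       [ 9.03614905e-01, -3.34288866e-01,  2.67826544e-01],
       [ 2.51074586e-01, -9.32347051e-02, -9.63467094e-01]]), 't': array([-0.62412208, -0.03299605,  0.38914469])}
0.65
```

View pics/scene0.png

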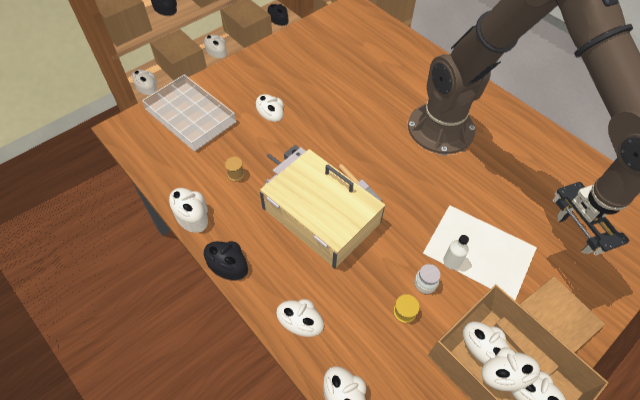

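View pics/side0.png

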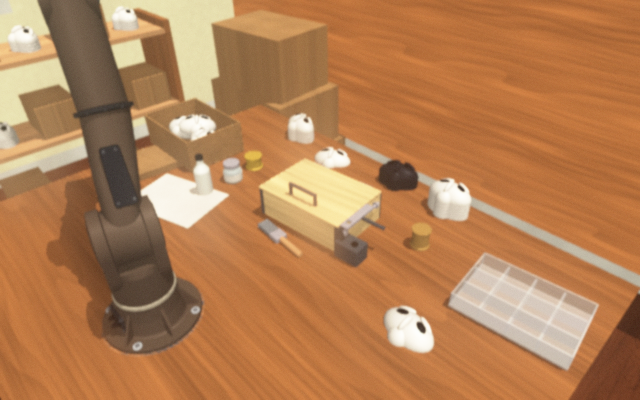

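The side view shows the chest at about (320,205), the bracket and rivet at (350,248), and the spool at (421,237). The brush is at (280,238), in front of the chest. Next I'll fit the chest pose from depth.

```bash
cat >> h.py <<'E'
def cloud(n,d):
    c=get_calibration(n);v,u=np.mgrid[0:400,0:640]
    P=np.stack([(u-c['cx'])/c['fx']*d,(v-c['cy'])/c['fy']*d,d],-1)
    return (P-c['t'])@c['R']
def proj(n,X):
    c=get_calibration(n);q=np.atleast_2d(X)@c['R'].T+c['t']
    return np.c_[c['fx']*q[:,0]/q[:,2]+c['cx'],c['fy']*q[:,1]/q[:,2]+c['cy']]
E
python3 - <<'E'
from h import *
for n in("scene","side"):
    p,d=get_image(n);W=cloud(n,d)
    hsv=cv2.cvtColor(p,cv2.COLOR_RGB2HSV)
    m=(d>0)&(abs(W[...,2]-.1085)<.008)&(abs(W[...,0]-.6)<.3)&(abs(W[...,1])<.3)&(p[...,2]>100)
    k,l,st,_=cv2.connectedComponentsWithStats(m.astype(np.uint8));i=1+st[1:,4].argmax();m=l==i
    Q=W[m];print(n,len(Q),np.median(Q[:,2]))
    r=cv2.minAreaRect((Q[:,:2]*1000).astype(np.float32));print(r);print(cv2.boxPoints(r))
    cv2.imwrite(f'pics/{n}_c.png',cv2.resize(p[120:300,180:440,::-1],None,fx=3,fy=3,interpolation=2))
    for l in ("spool","brush","glue","jar","blank"):
        print(l,[(np.round(r['location'],3),round(r['score'],2)) for r in look_for(l,n)[:3]])
E
```

```text
scene 6460 0.10821159416146856
((598.8218383789062, -16.687286376953125), (236.9102020263672, 353.94342041015625), 6.3623948097229)
[[ 461.48492  146.06763]
 [ 500.7077  -205.6958 ]
 [ 736.15875 -179.4422 ]
 [ 696.936    172.32123]]
spool [(array([0.632, 0.406, 0.047]), 0.7)]
brush [(array([ 0.418, -0.012,  0.016]), 0.69), (array([0.598, 0.007, 0.108]), 0.64)]
glue [(array([0.414, 0.394, 0.091]), 0.75)]
jar [(array([0.53 , 0.39 , 0.072]), 0.88), (array([ 0.44 , -0.476,  0.03 ]), 0.72)]
blank [(array([ 0.44 , -0.474,  0.03 ]), 0.96), (array([ 0.42 , -0.009,  0.016]), 0.73)]
side 4362 0.10932638712830897
((594.8817749023438, -14.69000244140625), (236.834228515625, 354.3822937011719), 6.945011615753174)
[[ 455.90817  146.88243]
 [ 498.75888 -204.89964]
 [ 733.85535 -176.26244]
 [ 691.00464  175.51964]]
spool [(array([ 0.696, -0.329,  0.047]), 0.81), (array([0.62 , 0.391, 0.038]), 0.56)]
brush [(array([0.412, 0.002, 0.02 ]), 0.91)]
glue [(array([0.387, 0.37 , 0.074]), 0.8), (array([ 0.409, -0.507,  0.033]), 0.49)]
jar []
blank [(array([ 0.412, -0.504,  0.03 ]), 0.63)]
```

View pics/scene_c.png

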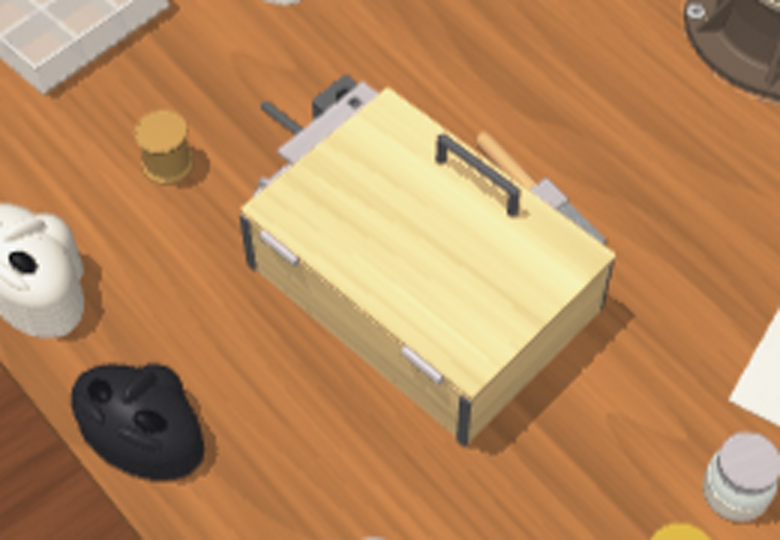

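View pics/side_c.png

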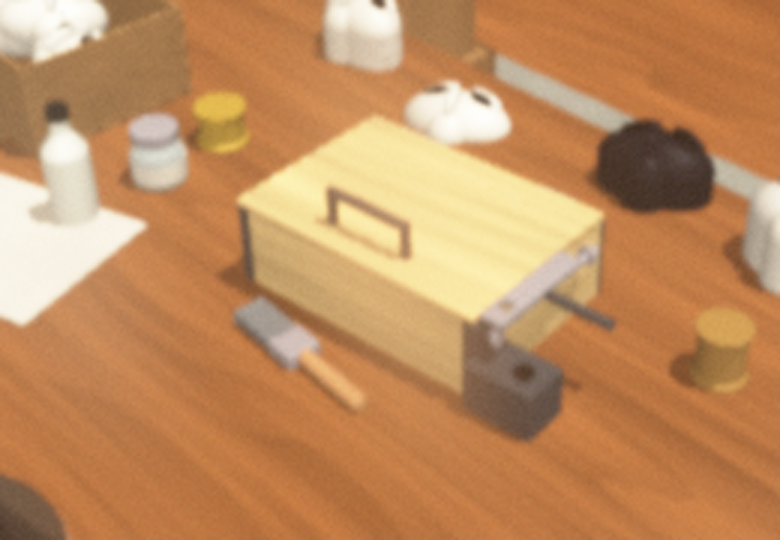

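```bash
python3 - <<'E'
from h import *
from scipy.optimize import least_squares
px={'scene':[(388,88),(242,210),(470,400),(614,252)],'side':[(468,321),(605,214),(377,116),(238,203)]}
L=np.array([(-.115,-.162,.1085),(.110,-.162,.1085),(.11,.162,.1085),(-.115,.162,.1085)])
def T(q,P):
    c,s=np.cos(q[2]),np.sin(q[2]);return np.c_[q[0]+c*P[:,0]-s*P[:,1],q[1]+s*P[:,0]+c*P[:,1],P[:,2]]
f=lambda q,ns=('scene','side'):np.concatenate([(proj(n,T(q,L))-(np.array(px[n])/3+[180,120])).ravel() for n in ns])
for ns in (('scene',),('side',),('scene','side')):
    r=least_squares(f,[.6,-.0,.1],args=(ns,));print(ns,r.x.round(4),r.fun.round(1))
# hole
from itertools import product
q=r.x
for n,h in (('scene',(355,102)),('side',(507,303))):
    c=get_calibration(n);uv=np.array(h)/3+[180,120]
    ray=c['R'].T@np.array([(uv[0]-c['cx'])/c['fx'],(uv[1]-c['cy'])/c['fy'],1]);o=-c['R'].T@c['t']
    X=o+ray*(.1055-o[2])/ray[2];X=X-[q[0],q[1],0];cc,s=np.cos(q[2]),np.sin(q[2]);print(n,cc*X[0]+s*X[1],-s*X[0]+cc*X[1])
pts=T(q,np.array([(-.1,-.215,.069),(-.08,0,.1465),(-.015,-.24,.084)]));print(pts)
E
```

```text
('scene',) [ 0.5971 -0.0012  0.1116] [-0.4 -0.3 -1.1 -0.5  0.5 -0.4  1.   1. ]
('side',) [ 0.5912 -0.0079  0.1015] [ 0.7  0.3  0.3  0.6 -0.2 -0.2 -0.9 -1.1]
('scene', 'side') [ 0.5952 -0.0034  0.107 ] [-0.1 -1.  -1.  -1.4  0.2 -1.2  0.9  0.4  0.9 -1.1  0.  -0.7 -0.5 -1.
 -0.9 -2. ]
scene -0.0743463368472764 -0.17307476912437925
side -0.07281414774972401 -0.17296546563938173
[[ 0.51875841 -0.22781799  0.069     ]
 [ 0.51569062 -0.01191155  0.1465    ]
 [ 0.60594163 -0.24360047  0.084     ]]
```

```bash
cat >> h.py <<'E'
Q=np.array([.5952,-.0034,.107])
def ch(x,y,z,q=None):
    q=Q if q is None else q
    c,s=np.cos(q[2]),np.sin(q[2]);return np.array([q[0]+c*x-s*y,q[1]+s*x+c*y,z])
def to(X,jaw=None):
    s=monitor.observe();R=Ro.from_rotvec(s['ee_rot']).as_matrix()
    print('t',round(s['clock'],2),'pos',s['position'].round(4),'F',s['force'].round(1),'w',round(s['width'],3))
    print('shift cm',(R.T@(np.array(X)-s['position'])*100).round(2),'z-axis',R[:,2].round(3),'tool y',R[:,1].round(3))
    if jaw is not None:
        y=R.T@np.array([np.cos(jaw),np.sin(jaw),0]);a=np.degrees(np.arctan2(-y[0],y[1]));a=(a+90)%180-90
        print('turn deg',round(a,2))
E
python3 - <<'E'
from h import *
to(ch(-.1,-.215,.25),Q[2])
from scipy.optimize import fsolve
for s in (.171,.18,.1835,.189):
    g=lambda v:[-.1+.165*np.cos(v[0])-(.11-s*np.cos(v[1])),.084+.165*np.sin(v[0])-(.1005+s*np.sin(v[1]))]
    print(s,fsolve(g,[1,.8]))
E
```

```text
t 1.25 pos [0.2172 0.5861 0.2267] F [-0.1 -0.6  0.5] w 0.995
shift cm [-56.56 -65.84  -2.33] z-axis [ 0.  0. -1.] tool y [0.347 0.938 0.   ]
turn deg 63.54
0.171 [0.99399969 0.79278629]
0.18 [1.0501314  0.78035425]
0.1835 [1.0721294 0.7750652]
0.189 [1.10691038 0.7662726 ]
```

```bash
python3 -m crank '[[[-3.2,-3.7,-0.3],0,255],[[-3.2,-3.7,-0.3],0,255],[[-3.2,-3.7,-0.3],0,255],[[-3.2,-3.7,-0.3],0,255],[[-3.2,-3.7,-0.3],0,255]]' 20; python3 -m crank '[[[-3.2,-3.7,-0.2],0,255],[[-3.2,-3.7,-0.2],0,255],[[-3.2,-3.7,-0.2],0,255],[[-3.2,-3.7,-0.2],0,255],[[-3.2,-3.7,0],0,255]]';  python3 -m crank '[[[-3.2,-3.7,0],0,255],[[-3.2,-3.7,0],0,255],[[-3.2,-3.7,0],0,255],[[-3.2,-3.7,0],0,255],[[-3.2,-3.7,0],0,255]]'; python3 -c "
from h import *
to(ch(-.1,-.215,.25),Q[2])"
```

```text
clock: 1.75
position: [0.3034, 0.3551, 0.242]
ee_rot: [0.554, 3.092, 0.001]
force: [1.8, -0.0, 0.3]
width: 0.612
clock: 2.25
position: [0.3892, 0.1261, 0.2503]
ee_rot: [0.554, 3.091, 0.002]
force: [1.5, 0.4, -0.8]
width: 0.174
clock: 2.75
position: [0.4749, -0.103, 0.2501]
ee_rot: [0.553, 3.091, 0.001]
force: [1.2, 0.1, -0.2]
width: 0.004
t 2.75 pos [ 0.4749 -0.103   0.2501] F [ 1.2  0.1 -0.2] w 0.004
shift cm [-8.440e+00 -1.019e+01  1.000e-02] z-axis [ 0.001  0.    -1.   ] tool y [0.347 0.938 0.001]
turn deg 63.57
```

```bash
python3 -m crank '[[[0,0,0],8.5,255],[[0,0,0],8.5,255],[[0,0,0],8.5,255],[[0,0,0],8.5,255],[[0,0,0],8.5,255]]'; python3 -m crank '[[[0,0,0],8.5,255],[[0,0,0],8.5,255],[[0,0,0],4,255],[[0,0,0],0,255]]';python3 -c "
from h import *
to(ch(-.1,-.215,.25),Q[2])"
```

```text
clock: 3.25
position: [0.4744, -0.1012, 0.2498]
ee_rot: [1.646, 2.676, 0.0]
force: [0.4, -0.1, 0.2]
width: 0.006
clock: 3.65
position: [0.4745, -0.101, 0.2498]
ee_rot: [2.099, 2.337, 0.0]
force: [0.8, -0.2, -0.2]
width: 0.011
t 3.65 pos [ 0.4745 -0.101   0.2498] F [ 0.8 -0.2 -0.2] w 0.011
shift cm [-13.08   3.05  -0.02] z-axis [ 0.  0. -1.] tool y [0.994 0.107 0.   ]
turn deg -0.01
```

```bash
python3 -m crank '[[[-4.3,1.0,1.5],0,255],[[-4.3,1.0,1.5],0,255],[[-4.48,1.05,2],0,255],[[0,0,0],0,255]]'; python3 - <<'E'
from h import *
p,d=save('wrist','w1')
c=get_calibration('wrist')
for l in ("rivet_top","rivet","prop_bar","lid_strip","lid_handle"):
    print(l,[(np.round(r['location'],3),round(r['score'],2)) for r in look_for(l,'wrist')[:3]])
to(ch(-.1,-.215,.07),Q[2]);print(c)
E
```

```text
clock: 4.05
position: [0.5176, -0.2342, 0.1975]
ee_rot: [2.104, 2.333, -0.008]
force: [-0.5, 1.0, 0.9]
width: 0.003
rivet_top [(array([ 0.522, -0.23 ,  0.072]), 0.58)]
rivet [(array([ 0.517, -0.228,  0.065]), 0.42)]
prop_bar [(array([ 0.607, -0.202,  0.089]), 0.58)]
lid_strip [(array([ 0.592, -0.122,  0.109]), 0.69)]
lid_handle [(array([ 0.588, -0.118,  0.109]), 0.86)]
t 4.35 pos [ 0.5191 -0.2263  0.2003] F [-0.1  0.1  0.2] w 0.007
shift cm [-0.16 -0.07 13.03] z-axis [ 0.001  0.001 -1.   ] tool y [0.994 0.11  0.001]
turn deg 0.19
{'fx': 309.70691628693146, 'fy': 309.70691628693146, 'cx': 321.1167344050969, 'cy': 193.17319596704334, 'R': array([[ 0.99448502,  0.10484956, -0.00247465],
       [ 0.1016474 , -0.95776427,  0.2689896 ],
       [ 0.02583331, -0.26775766, -0.9631399 ]]), 't': array([-0.48901765, -0.3005882 ,  0.28588523])}
```

View pics/w1.png

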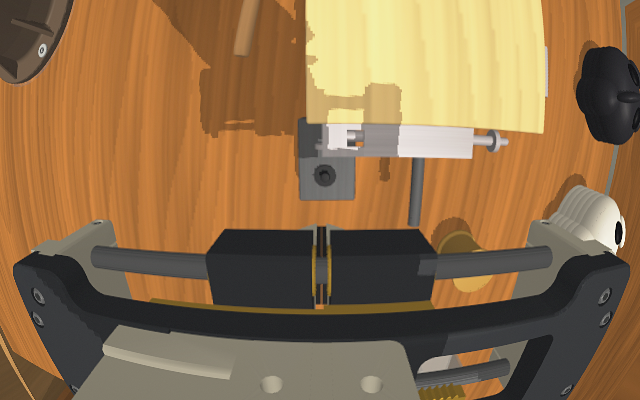

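The wrist view shows the rivet at (324,175), the strip from about (320,140) to (472,140), and the cross-bar at (416,192). I'll triangulate the rivet.

```bash
cat >> h.py <<'E'
def wray(c,uv,z):
    dx,dy=uv[0]-c['cx'],uv[1]-c['cy'];r=np.hypot(dx,dy);t=r/c['fx']
    v=np.array([np.sin(t)*dx/r,np.sin(t)*dy/r,np.cos(t)]) if r else np.array([0,0,1.])
    v=c['R'].T@v;o=-c['R'].T@c['t'];return o+v*(z-o[2])/v[2]
def inch(X,q=None):
    q=Q if q is None else q
    c,s=np.cos(q[2]),np.sin(q[2]);a,b=X[0]-q[0],X[1]-q[1];return np.array([c*a+s*b,-s*a+c*b])
E
python3 - <<'E'
from h import *
p=cv2.imread('pics/w1.png');cv2.imwrite('pics/w1c.png',cv2.resize(p[100:240,270:530],None,fx=3,fy=3,interpolation=2))
c=get_calibration('wrist')
for uv,z in (((324,175),.069),((299,199),.058),((355,199),.058),((545,133),.1085),((306,123),.1085),((345,137),.1055)):
    X=wray(c,uv,z);print(uv,X.round(4),inch(X).round(4))
E
```

```text
(324, 175) [ 0.52   -0.2167  0.069 ] [-0.0976 -0.204 ]
(299, 199) [ 0.4981 -0.2464  0.058 ] [-0.1225 -0.2312]
(355, 199) [ 0.5544 -0.2401  0.058 ] [-0.0659 -0.231 ]
(545, 133) [ 0.7273 -0.1398  0.1085] [ 0.1167 -0.1497]
(306, 123) [ 0.4996 -0.1676  0.1085] [-0.1126 -0.153 ]
(345, 137) [ 0.5321 -0.1755  0.1055] [-0.0811 -0.1644]
```

View pics/w1c.png

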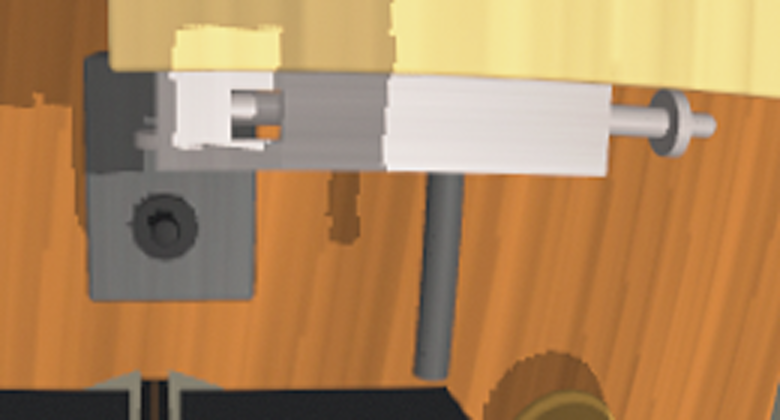

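```bash
python3 - <<'E'
from h import *
c=get_calibration('wrist');p,d=save('wrist','w2')
print(look_for('rivet_top','wrist')[:1][0]['location'])
p=cv2.imread('pics/w2.png');cv2.imwrite('pics/w2c.png',cv2.resize(p[100:240,270:530],None,fx=3,fy=3,interpolation=2))
np.save('w2cal.npy',c,allow_pickle=True)
E
```

```text
[0.5195, -0.2303, 0.0726]
```

View pics/w2c.png

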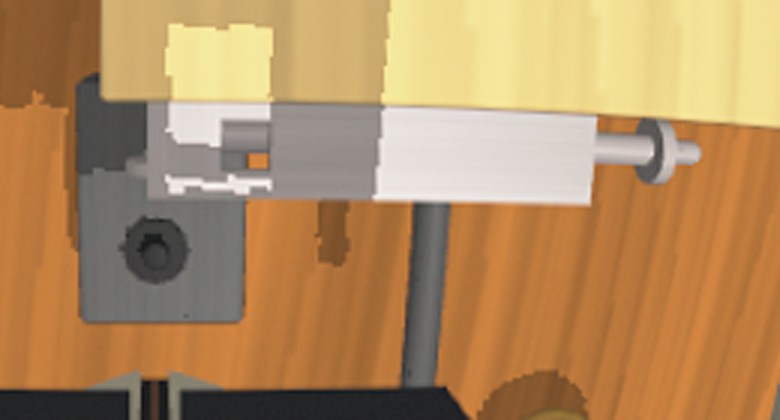

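```bash
python3 - <<'E'
from h import *
c=np.load('w2cal.npy',allow_pickle=True).item()
for nm,uv,z in (('rivet pin',(154,250),.069),('bfl',(81,321),.058),('bfr',(243,321),.058),('lid fr',(104,102),.1085),('hole c',(246,145),.1055),('hole f',(221,145),.1055),('hole r',(271,145),.1055),('strip f',(147,150),.1055),('strip r',(592,160),.1055)):
    uv=np.array(uv)/3+[270,100]
    X=wray(c,uv,z);print(nm,X.round(4),inch(X).round(4))
E
```

```text
rivet pin [ 0.5184 -0.2251  0.069 ] [-0.1001 -0.2122]
bfl [ 0.4968 -0.2551  0.058 ] [-0.1247 -0.2397]
bfr [ 0.5515 -0.249   0.058 ] [-0.0697 -0.2395]
lid fr [ 0.4994 -0.1765  0.1085] [-0.1137 -0.1619]
hole c [ 0.539  -0.1841  0.1055] [-0.0752 -0.1737]
hole f [ 0.5322 -0.1849  0.1055] [-0.082  -0.1738]
hole r [ 0.5458 -0.1833  0.1055] [-0.0683 -0.1736]
strip f [ 0.5123 -0.1886  0.1055] [-0.1022 -0.1753]
strip r [ 0.6425 -0.1742  0.1055] [ 0.0288 -0.1749]
```

```bash
python3 -m crank '[[[0,0,4],0,255],[[0,0,4],0,255],[[0,0,3.5],0,255],[[0,0,1],0,255],[[0,0,0],0,255]]';  python3 -m crank '[[[0,0,0.4],0,255],[[0,0,0.4],0,255],[[0,0,0.2],0,255]]'; python3 -c "
from h import *
to(ch(-.1,-.214,.061),Q[2])"
```

```text
clock: 4.95
position: [0.5182, -0.227, 0.0743]
ee_rot: [-2.097, -2.337, 0.001]
force: [-0.8, -0.5, 0.7]
width: 0.006
clock: 5.25
position: [0.5199, -0.2281, 0.0661]
ee_rot: [2.097, 2.336, 0.002]
force: [-0.3, 0.7, 8.2]
width: 0.006
t 5.25 pos [ 0.5199 -0.2281  0.0661] F [-0.3  0.7  8.2] w 0.006
shift cm [ 0.14 -0.11  0.51] z-axis [ 0.003 -0.001 -1.   ] tool y [0.994 0.108 0.003]
turn deg 0.05
```

```bash
python3 -m crank '[[[0,0,0.3],0,255],[[0,0,0.2],0,255],[[0,0,0],0,255]]'; python3 -m crank '[[[0,0,0.3],0,255],[[0,0,0],0,255],[[0,0,0],0,255]]'
```

```text
clock: 5.55
position: [0.5199, -0.2281, 0.0614]
ee_rot: [2.097, 2.336, 0.003]
force: [-1.1, 1.3, 9.5]
width: 0.006
clock: 5.85
position: [0.52, -0.2282, 0.0611]
ee_rot: [2.098, 2.335, 0.007]
force: [-10.8, 8.2, 46.1]
width: 0.004
```

```bash
python3 -m crank '[[[0,0,-4],0,255],[[0,0,-5],0,255],[[0,0,-5],0,200],[[4.9,0.5,0],0,80],[[4.9,0.5,0],0,80]]';  python3 -m crank '[[[4.9,0.5,0],0,80],[[4.9,0.5,0],0,80],[[1.9,0,0],0,80],[[0,0,0],0,80],[[0,0,0],0,80]]'; python3 - <<'E'
from h import *
c=get_calibration('wrist');p,d=save('wrist','w3');print(look_for('lid_handle','wrist')[:2])
to(ch(-.08,0,.1275),Q[2])
for n in [(-.08,-.05,.1465),(-.08,.05,.1465)]: print(ch(*n))
np.save('w3cal.npy',c,allow_pickle=True)
E
```

```text
clock: 6.35
position: [0.5192, -0.1299, 0.1994]
ee_rot: [2.1, 2.331, 0.005]
force: [0.4, 1.3, 0.1]
width: 0.212
clock: 6.85
position: [0.5157, -0.012, 0.1974]
ee_rot: [2.097, 2.338, 0.001]
force: [-0.0, 0.5, 0.2]
width: 0.648
[{'location': [0.5643, 0.0514, 0.1086], 'score': 0.81}]
t 6.95 pos [ 0.5157 -0.0135  0.1973] F [-0.6 -1.   0.1] w 0.679
shift cm [0.15 0.01 6.98] z-axis [ 0.001 -0.    -1.   ] tool y [0.994 0.105 0.001]
turn deg -0.09
[ 0.52099732 -0.06165772  0.1465    ]
[0.51031773 0.03777037 0.1465    ]
```

View pics/w3.png

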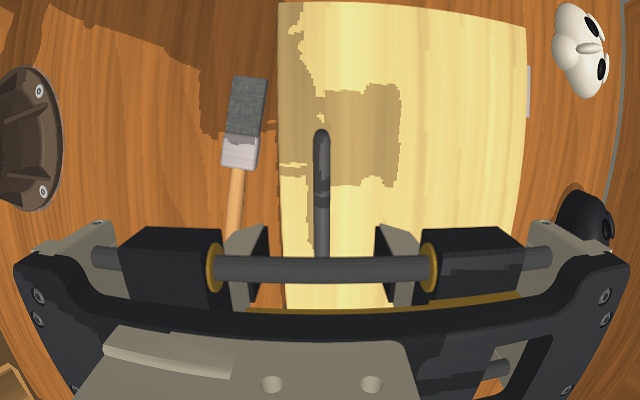

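The handle bar (column 321) is centred between the fingers. I'll descend and grip it.

```bash
python3 -m crank '[[[0.1,0,3.5],0,80],[[0,0,2.5],0,80],[[0,0,1],0,80],[[0,0,0],0,255],[[0,0,0],0,255]]' 20;  python3 -m crank '[[[0,0,0],0,255],[[0,0,0],0,255],[[0,0,0],0,255],[[0,0,0],0,255]]'; python3 - <<'E'
from h import *
to(ch(-.08,0,.1275),Q[2])
p=monitor.observe()['position']
# arc in chest x (tool y) and z (tool -z)
r=np.hypot(.19,.046);a0=np.arctan2(.046,.19)
prev=None
for th in np.arange(0,1.37,.1).tolist()+[1.36]:
    v=np.array([-r*np.cos(a0+th),r*np.sin(a0+th)])*100
    if prev is not None: print(round(th,2),'dy',(v-prev)[0].round(2),'dz',-(v-prev)[1].round(2))
    prev=v
E
```

```text
clock: 7.45
position: [0.516, -0.0118, 0.1276]
ee_rot: [2.1, 2.336, 0.001]
force: [-1.2, 0.2, -0.4]
width: 0.561
clock: 7.85
position: [0.5156, -0.0107, 0.1272]
ee_rot: [2.098, 2.338, 0.001]
force: [-0.5, -0.3, -0.1]
width: 0.216
t 7.85 pos [ 0.5156 -0.0107  0.1272] F [-0.5 -0.3 -0.1] w 0.216
shift cm [-0.12 -0.01 -0.03] z-axis [ 0.001  0.    -1.   ] tool y [0.994 0.108 0.001]
turn deg 0.05
0.1 dy 0.55 dz -1.87
0.2 dy 0.74 dz -1.81
0.3 dy 0.92 dz -1.73
0.4 dy 1.08 dz -1.63
0.5 dy 1.24 dz -1.51
0.6 dy 1.38 dz -1.38
0.7 dy 1.52 dz -1.23
0.8 dy 1.63 dz -1.08
0.9 dy 1.73 dz -0.91
1.0 dy 1.81 dz -0.73
1.1 dy 1.88 dz -0.55
1.2 dy 1.92 dz -0.36
1.3 dy 1.95 dz -0.16
1.36 dy 1.17 dz -0.0
```

Rows of 0.1 rad (about 20 mm). The damping of 0.8 N·m·s/rad at 1 rad/s adds only about 4 N.

```bash
python3 -m crank '[[[0,0,0],0,255],[[0,0,0],0,255],[[0,0,0],0,255]]'; python3 -m crank '[[[0,0.55,-1.87],0,255],[[0,0.74,-1.81],0,255],[[0,0.92,-1.73],0,255],[[0,0,0],0,255]]'
```

```text
clock: 8.15
position: [0.5158, -0.0107, 0.127]
ee_rot: [2.098, 2.337, 0.001]
force: [2.0, 0.5, 1.4]
width: 0.121
clock: 8.55
position: [0.5371, -0.0084, 0.1816]
ee_rot: [-2.098, -2.337, 0.001]
force: [-2.9, -0.0, -1.8]
width: 0.122
```

```bash
python3 -m crank '[[[0,1.08,-1.63],0,255],[[0,1.24,-1.51],0,255],[[0,1.38,-1.38],0,255],[[0,1.52,-1.23],0,255],[[0,1.63,-1.08],0,255]]'; python3 -m crank '[[[0,1.73,-0.91],0,255],[[0,1.81,-0.73],0,255],[[0,1.88,-0.55],0,255],[[0,1.92,-0.36],0,255],[[0,0,0],0,255]]'
```

```text
clock: 9.05
position: [0.5993, -0.0018, 0.2485]
ee_rot: [-2.093, -2.328, 0.012]
force: [-23.8, 0.5, 19.0]
width: 0.124
clock: 9.55
position: [0.6803, 0.007, 0.2754]
ee_rot: [2.097, 2.337, 0.003]
force: [-0.9, 3.0, 11.3]
width: 0.116
```

```bash
python3 -m crank '[[[0,1.4,-0.14],0,255],[[0,1.2,-0.05],0,255],[[0,0.3,0],0,255],[[0,0,0],0,255]]'; python3 - <<'E'
from h import *
s=monitor.observe();b=inch(s['position']);print(b,s['force'],s['width'])
g=s['position'][2]+.019
print('lid',np.arctan2(g-.1005,.11-b[0])-np.arctan2(.046,.19),np.hypot(g-.1005,.11-b[0]))
save('side','s4');save('scene','c4')
E
```

```text
clock: 9.95
position: [0.7079, 0.0101, 0.2763]
ee_rot: [2.098, 2.338, 0.002]
force: [-0.5, 1.8, 5.1]
width: 0.123
[0.11347377 0.00143002] [-0.45129165  1.82336714  5.10472723] 0.1227401845863321
lid 1.3510885782460398 0.1948719083954474
```

View pics/s4.png

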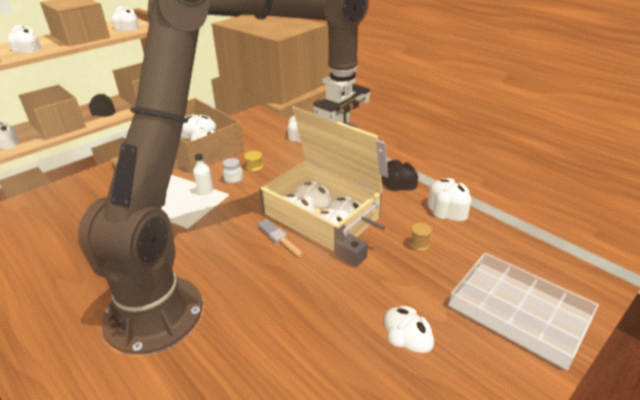

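```bash
python3 -m crank '[[[0,0,0],0,195],[[0,0,0],0,195],[[0,0,0],0,195],[[0,0,-2],0,195],[[0,0,-3],0,195]]'; python3 -m crank '[[[0,0,-4],0,195],[[-4.5,-2.0,0],0,100],[[-4.5,-2.0,0],0,100],[[-4.5,-2.0,0],0,100],[[-4.5,-2.0,0],0,100]]';python3 -m crank '[[[-4.5,-2.0,0],0,100],[[-1.5,-2.6,0],0,100],[[0,0,4.5],0,100],[[0,0,4.5],0,100],[[0,0,0],0,100]]'
python3 - <<'E'
from h import *
to(ch(-.015,-.240,.065),Q[2])
c=get_calibration('wrist');save('wrist','w5');np.save('w5cal.npy',c,allow_pickle=True)
save('side','s5');print(look_for('prop_bar','wrist'))
E
```

```text
clock: 10.55
position: [0.7063, 0.0102, 0.325]
ee_rot: [-2.097, -2.335, 0.004]
force: [0.7, -0.8, 0.2]
width: 0.238
clock: 11.05
position: [0.6461, -0.1794, 0.3665]
ee_rot: [2.098, 2.338, 0.0]
force: [0.8, -0.1, 0.4]
width: 0.535
clock: 11.55
position: [0.6048, -0.2402, 0.2708]
ee_rot: [-2.093, -2.33, 0.005]
force: [0.1, 1.0, -0.7]
width: 0.609
t 11.55 pos [ 0.6048 -0.2402  0.2708] F [ 0.1  1.  -0.7] w 0.609
shift cm [-0.45  0.25 20.58] z-axis [-0.009  0.004 -1.   ] tool y [ 0.994  0.107 -0.009]
turn deg 0.02
[{'location': [0.6043, -0.18, 0.0887], 'score': 0.81}]
```

View pics/w5.png

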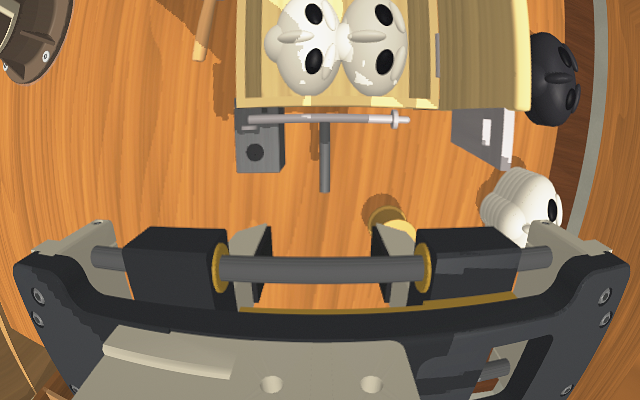

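View pics/s5.png

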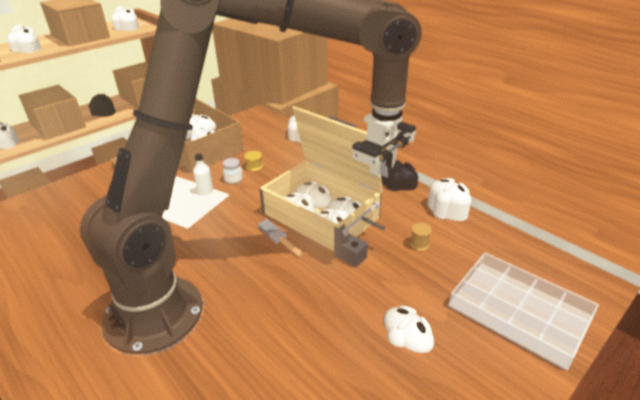

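```bash
python3 -m crank '[[[-0.2,0.2,4.5],0,100],[[-0.2,0.1,4.5],0,100],[[0,0,4.5],0,100],[[0,0,4.5],0,100],[[0,0,2.5],0,100]]';  python3 -m crank '[[[0,0,0],0,255],[[0,0,0],0,255],[[0,0,0],0,255],[[0,0,0],0,255],[[0,0,0],0,255]]'; python3 - <<'E'
from h import *
to(ch(-.015,-.24,.065),Q[2])
prev=None
for th in np.r_[np.arange(0,1.01,.1),1.04,1.08]:
    v=np.array([8.5*np.cos(th),8.5*np.sin(th)])
    if prev is not None: print(round(th,2),'dy',(v-prev)[0].round(2),'dz',-(v-prev)[1].round(2))
    prev=v
E
```

```text
clock: 12.2
position: [0.6121, -0.2457, 0.0706]
ee_rot: [2.097, 2.339, 0.0]
force: [-0.1, 0.8, 0.0]
width: 0.606
clock: 12.7
position: [0.612, -0.2462, 0.0732]
ee_rot: [2.097, 2.337, 0.002]
force: [-5.0, -0.9, 1.3]
width: 0.222
t 12.7 pos [ 0.612  -0.2462  0.0732] F [-5.  -0.9  1.3] w 0.222
shift cm [ 0.32 -0.58  0.81] z-axis [ 0.002 -0.    -1.   ] tool y [0.994 0.108 0.002]
turn deg 0.05
0.1 dy -0.04 dz -0.85
0.2 dy -0.13 dz -0.84
0.3 dy -0.21 dz -0.82
0.4 dy -0.29 dz -0.8
0.5 dy -0.37 dz -0.77
0.6 dy -0.44 dz -0.72
0.7 dy -0.51 dz -0.68
0.8 dy -0.58 dz -0.62
0.9 dy -0.64 dz -0.56
1.0 dy -0.69 dz -0.49
1.04 dy -0.29 dz -0.18
1.08 dy -0.3 dz -0.17
```

```bash
python3 -m crank '[[[0.2,-0.6,0.8],0,255],[[0,0,0],0,255],[[0,0,0],0,255],[[0,0,0],0,255]]' 20; python3 -c "
from h import *
to(ch(-.015,-.24,.065),Q[2])"
```

```text
clock: 13.1
position: [0.6074, -0.2451, 0.0648]
ee_rot: [2.095, 2.335, 0.004]
force: [4.9, -0.6, 4.4]
width: 0.121
t 13.1 pos [ 0.6074 -0.2451  0.0648] F [ 4.9 -0.6  4.4] w 0.121
shift cm [ 0.16 -0.13 -0.03] z-axis [ 0.005 -0.002 -1.   ] tool y [0.994 0.108 0.005]
turn deg 0.07
```

```bash
python3 -m crank '[[[0,-0.04,-0.85],0,255],[[0,-0.13,-0.84],0,255],[[0,-0.21,-0.82],0,255],[[0,-0.29,-0.80],0,255],[[0,-0.37,-0.77],0,255]]'; python3 -m crank '[[[0,-0.44,-0.72],0,255],[[0,-0.51,-0.68],0,255],[[0,-0.58,-0.62],0,255],[[0,-0.64,-0.56],0,255],[[0,0,0],0,255]]'; python3 -m crank '[[[0,-0.69,-0.49],0,255],[[0,-0.29,-0.18],0,255],[[0,-0.3,-0.17],0,255],[[0,0,0],0,255],[[0,0,0],0,255]]'; python3 - <<'E'
from h import *
s=monitor.observe();b=inch(s['position']);print(b,s['position'],s['force'],s['width'])
g=s['position'][2]+.019
print('prop',np.arctan2(g-.084,b[0]+.1),np.hypot(g-.084,b[0]+.1))
c=get_calibration('wrist');save('wrist','w6');save('side','s6')
p=cv2.imread('pics/s6.png');cv2.imwrite('pics/s6c.png',cv2.resize(p[90:290,240:460],None,fx=3,fy=3,interpolation=2))
E
```

```text
clock: 13.6
position: [0.5982, -0.246, 0.1057]
ee_rot: [2.093, 2.334, 0.005]
force: [10.8, -2.2, -0.3]
width: 0.124
clock: 14.1
position: [0.5782, -0.2484, 0.1336]
ee_rot: [2.09, 2.332, 0.01]
force: [11.3, 0.7, 12.0]
width: 0.124
clock: 14.6
position: [0.5662, -0.2497, 0.1421]
ee_rot: [2.089, 2.332, 0.01]
force: [10.3, 1.1, 18.1]
width: 0.12
[-0.05515149 -0.24182587] [ 0.56618994 -0.24973282  0.14205623] [10.32989404  1.14910902 18.09347535] 0.11999190836306559
prop 1.0437000078422178 0.08915745460263913
```

View pics/w6.png

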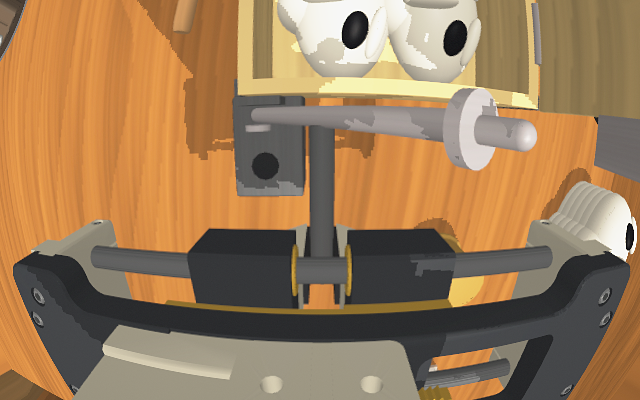

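View pics/s6c.png

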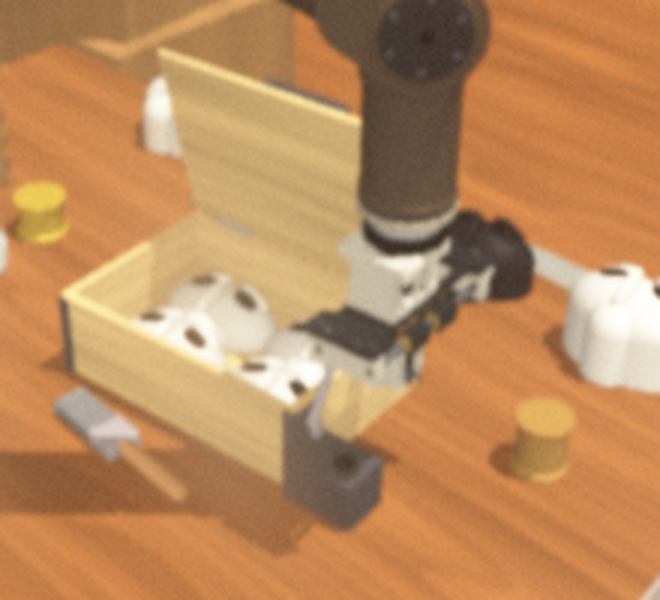

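```bash
cat >> h.py <<'E'
def wplane(c,uv,y=-.174,Qq=None):
    "intersect wrist ray with chest plane y"
    q=Q if Qq is None else Qq
    o=-c['R'].T@c['t'];X=wray(c,uv,o[2]-1.);v=X-o
    n=np.array([-np.sin(q[2]),np.cos(q[2]),0]);p0=ch(0,y,0,q)
    P=o+v*(n@(p0-o))/(n@v);return inch(P,q)[0],P[2]
E
python3 - <<'E'
from h import *
c=get_calibration('wrist')
for uv in ((535,135),(524,135),(478,131),(260,114)):
    x,z=wplane(c,uv);print(uv,x,z,np.arctan2(z-.084,x+.1),np.hypot(z-.084,x+.1))
E
python3 -m crank '[[[0,0,0],0,195],[[0,0,0],0,195],[[0,0,0],0,195]]'
python3 - <<'E'
from h import *
print(monitor.observe()['position'],monitor.observe()['force'])
c=get_calibration('wrist')
save('wrist','w7');np.save('w7cal.npy',c,allow_pickle=True)
E
```

```text
(535, 135) 0.015716394875012567 0.21047004807798575 0.8297713918232483 0.17142041040587278
(524, 135) 0.004573735234117377 0.21817114159830356 0.9087397173323846 0.1701104386526803
(478, 131) -0.013403804342206498 0.21939915753463873 1.0017937160212236 0.16072284518229749
(260, 114) -0.10624534560651408 0.03923492953662672 -1.7094153941787078 0.045198626918697214
clock: 15.0
position: [0.5611, -0.2492, 0.1388]
ee_rot: [2.097, 2.337, 0.002]
force: [4.8, 0.2, 2.8]
width: 0.233
[ 0.56109895 -0.24922498  0.13879411] [4.83968072 0.1661523  2.81098985]
```

View pics/w7.png

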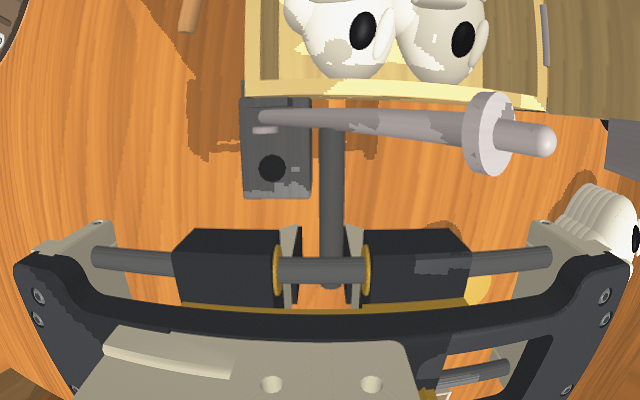

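```bash
python3 -m crank '[[[0,-0.2,-0.1],0,195],[[0,-0.2,-0.1],0,195],[[0,0,0],0,195]]'; cat >> h.py <<'E'
def wproj(c,X):
    v=c['R']@X+c['t'];t=np.arctan2(np.hypot(v[0],v[1]),v[2]);k=c['fx']*t/np.hypot(v[0],v[1]);return np.array([c['cx']+k*v[0],c['cy']+k*v[1]])
E
python3 - <<'E'
from h import *
s=monitor.observe();print(s['position'],s['force'],inch(s['position']))
c=get_calibration('wrist');p,d=save('wrist','w8')
for ph in (1.0,1.03,1.06,1.09):
    print(ph,[wproj(c,ch(-.1+r*np.cos(ph),-.174,.084+r*np.sin(ph))).round(1) for r in (.181,.165,.085)],wproj(c,ch(-.1+.085*np.cos(ph),-.222,.084+.085*np.sin(ph))).round(1))
    c7=np.load('w7cal.npy',allow_pickle=True).item();print('  w7',[wproj(c7,ch(-.1+r*np.cos(ph),-.174,.084+r*np.sin(ph))).round(1) for r in (.181,.165,.085)])
print(wproj(c,ch(-.1,-.215,.061)))
cv2.imwrite('pics/w8c.png',cv2.resize(p[80:290,230:580,::-1],None,fx=2.2,fy=2.2,interpolation=2))
E
```

```text
clock: 15.35
position: [0.5569, -0.2497, 0.1408]
ee_rot: [2.098, 2.337, 0.001]
force: [5.2, 1.3, 3.2]
width: 0.239
[ 0.55688296 -0.24971062  0.14081677] [5.16733774 1.28764354 3.19194993] [-0.06440288 -0.24080985]
1.0 [array([570.2, 146.6]), array([517.7, 137.7]), array([346.3, 119.6])] [344.4 219.1]
  w7 [array([564.8, 146.9]), array([510.1, 137.7]), array([337.3, 119.7])]
1.03 [array([565.8, 147. ]), array([511.2, 137.7]), array([341.7, 119.7])] [340.1 220.1]
  w7 [array([559.9, 147.4]), array([502.9, 137.7]), array([332.6, 119.8])]
1.06 [array([560.2, 147.4]), array([503.4, 137.6]), array([337. , 119.7])] [335.7 221. ]
  w7 [array([553.6, 147.8]), array([494.3, 137.7]), array([327.7, 119.9])]
1.09 [array([553.2, 147.7]), array([494.3, 137.5]), array([332.1, 119.8])] [331.2 222. ]
  w7 [array([545.6, 148.1]), array([484.2, 137.6]), array([322.6, 120. ])]
[276.78532432 168.41099119]
```

View pics/w8c.png

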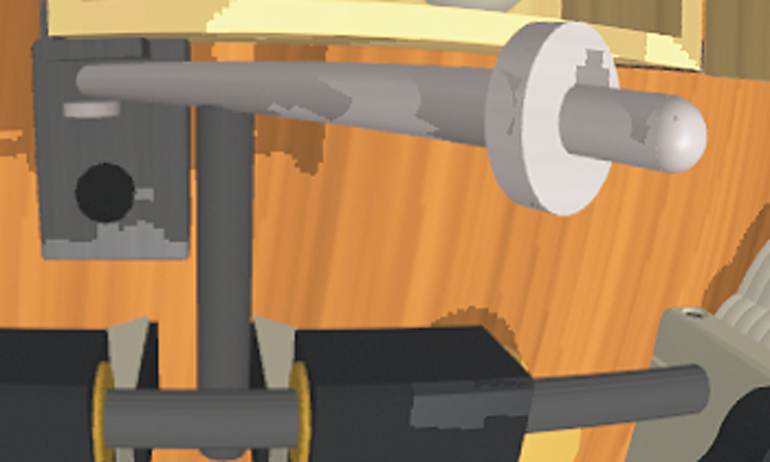

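```bash
python3 -m crank '[[[0,0.45,0],0,190],[[0,0,-3],0,190],[[0,0,-4.8],0,190],[[0,0,-4.8],0,190],[[0,0,-4.8],0,255]]'; python3 -m crank '[[[0,0,-4.8],0,255],[[3.8,3.2,0],0,255],[[3.8,3.2,0],0,255],[[3.8,3.2,0],0,255],[[3.8,3.2,0],0,255]]';python3 -m crank '[[[3.8,3.2,0],0,255],[[3.8,3.2,0],0,255],[[1.1,2.5,0],0,255],[[0,0,0],0,255]]'
python3 - <<'E'
from h import *
to(ch(.152,0,.282),Q[2])
c=get_calibration('side');p,d=save('side','s9');cv2.imwrite('pics/s9c.png',cv2.resize(p[60:280,230:470,::-1],None,fx=3,fy=2.7,interpolation=2))
save('scene','c9')
E
```

```text
clock: 15.9
position: [0.5593, -0.2493, 0.3153]
ee_rot: [-2.098, -2.334, 0.003]
force: [1.3, -0.2, -0.6]
width: 0.206
clock: 16.4
position: [0.6716, -0.083, 0.3615]
ee_rot: [-2.098, -2.335, 0.003]
force: [0.0, -0.6, 0.7]
width: 0.005
clock: 16.8
position: [0.7521, 0.0159, 0.3586]
ee_rot: [-2.09, -2.34, 0.006]
force: [-1.1, -0.7, -0.3]
width: 0.006
t 16.8 pos [0.7521 0.0159 0.3586] F [-1.1 -0.7 -0.3] w 0.006
shift cm [-0.25 -0.57  7.66] z-axis [-0.006  0.    -1.   ] tool y [ 0.994  0.112 -0.005]
turn deg 0.32
```

View pics/s9c.png

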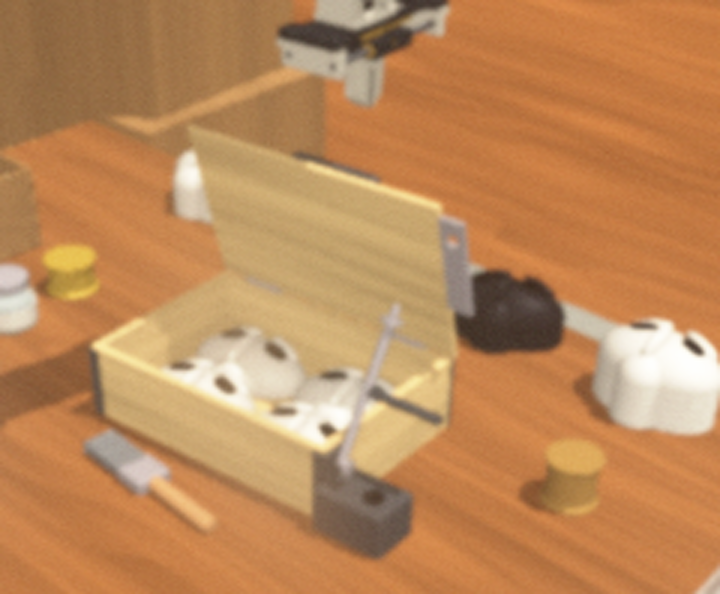

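View pics/c9.png

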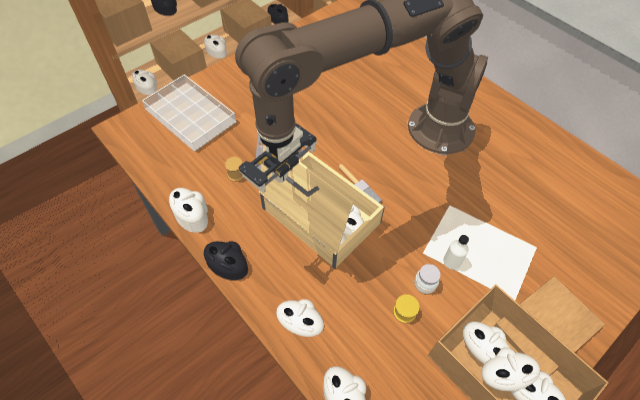

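The lid stands open and the prop is up, with its tip at crop (393,307). I'll check the prop angle against a projection, then push the lid.

```bash
python3 - <<'E'
from h import *
for ph in (1.0,1.04,1.08,1.12):
    P=proj('side',[ch(-.1+r*np.cos(ph),-.174,.084+r*np.sin(ph)) for r in (0.,.165,.181)]); B=proj('side',[ch(-.1+.085*np.cos(ph),y,.084+.085*np.sin(ph)) for y in (-.181,-.258)])
    print(ph,((P-[230,60])*[3,2.7]).round(0).tolist(),((B-[230,60])*[3,2.7]).round(0).tolist())
E
python3 -m crank '[[[0,0,3],0,255],[[0,0,3],0,255],[[0,0,1.5],0,255],[[0,0,0],0,255]]'; python3 -m crank '[[[0,-1,0],0,255],[[0,-1,0],0,255],[[0,-1,0],0,255]]'
```

```text
1.0 [[340.0, 463.0], [400.0, 319.0], [406.0, 305.0]] [[377.0, 392.0], [444.0, 420.0]]
1.04 [[340.0, 463.0], [397.0, 318.0], [402.0, 304.0]] [[375.0, 392.0], [442.0, 420.0]]
1.08 [[340.0, 463.0], [393.0, 318.0], [398.0, 304.0]] [[373.0, 392.0], [440.0, 420.0]]
1.12 [[340.0, 463.0], [389.0, 318.0], [394.0, 304.0]] [[371.0, 392.0], [438.0, 421.0]]
clock: 17.3
position: [0.7487, 0.0102, 0.2851]
ee_rot: [-2.099, -2.332, 0.006]
force: [-0.0, 0.0, -0.4]
width: -0.0
clock: 17.6
position: [0.7209, 0.0068, 0.2894]
ee_rot: [2.099, 2.335, 0.002]
force: [3.1, 0.7, 0.4]
width: 0.005
```

```bash
python3 -m crank '[[[0,-1,0.3],0,255],[[0,-1,0],0,255],[[0,-1,0],0,255],[[0,-0.5,0],0,255],[[0,0,0],0,255]]'; python3 -c "
from h import *
p,d=save('side','s10')"
```

```text
clock: 18.1
position: [0.6858, 0.0037, 0.2859]
ee_rot: [2.1, 2.336, 0.001]
force: [-0.4, -0.6, 0.6]
width: 0.005
```

View pics/s10.png

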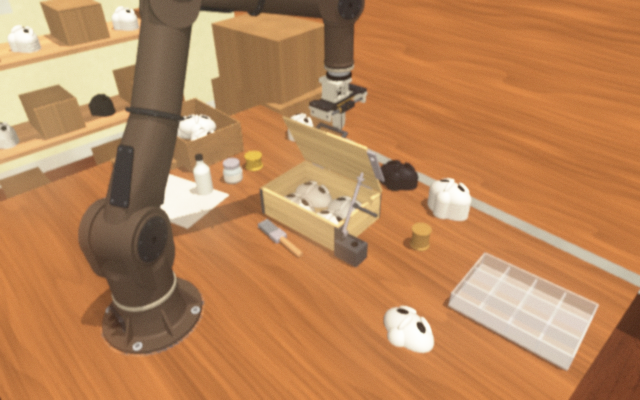

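The tool force is back to zero and the lid is tilting down. I'll back off upwards and let it sink.

```bash
python3 -m crank '[[[0,0.5,-4],0,255],[[0,0,-4],0,255],[[0,0,0],0,255],[[0,0,0],0,255],[[0,0,0],0,255]]';python3 -m crank '[[[0,0,0],0,255],[[0,0,0],0,255],[[0,0,0],0,255],[[0,0,0],0,255],[[0,0,0],0,255]]'; python3 -m crank '[[[0,0,0],0,255],[[0,0,0],0,255],[[0,0,0],0,255],[[0,0,0],0,255],[[0,0,0],0,255]]'; python3 -c "
from h import *
p,d=save('side','s11');cv2.imwrite('pics/s11c.png',cv2.resize(p[60:280,230:470,::-1],None,fx=3,fy=2.7,interpolation=2))"
```

```text
clock: 18.65
position: [0.6911, 0.0052, 0.3635]
ee_rot: [-2.098, -2.337, 0.002]
force: [-1.0, 1.1, 0.4]
width: 0.001
clock: 19.15
position: [0.6912, 0.0051, 0.3645]
ee_rot: [-2.099, -2.338, 0.0]
force: [0.0, 0.3, -0.1]
width: 0.002
clock: 19.65
position: [0.6913, 0.0052, 0.3646]
ee_rot: [-2.099, -2.338, -0.0]
force: [-0.4, -0.2, -0.4]
width: 0.008
```

View pics/s11c.png

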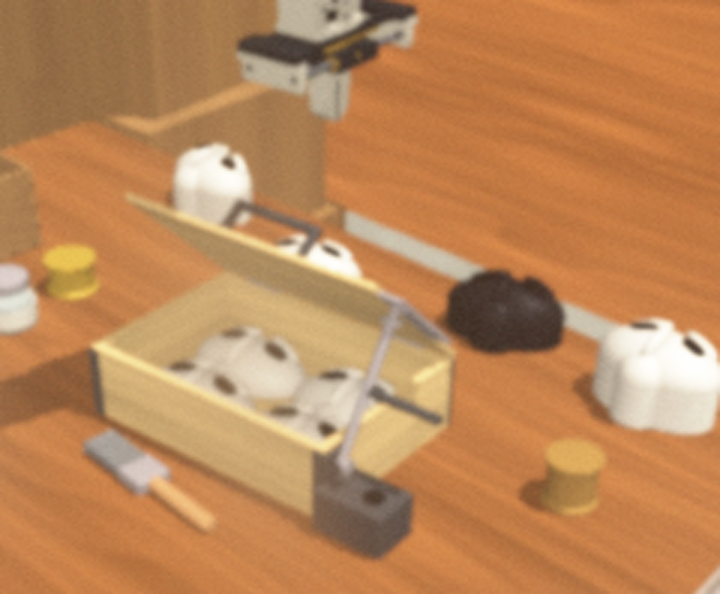

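```bash
cat > lid.py <<'E'
from h import *
from scipy.optimize import least_squares
def lidang(n):
    p,d=get_image(n);W=cloud(n,d);c,s=np.cos(Q[2]),np.sin(Q[2])
    X=c*(W[...,0]-Q[0])+s*(W[...,1]-Q[1]);Y=-s*(W[...,0]-Q[0])+c*(W[...,1]-Q[1]);Z=W[...,2]
    r=np.hypot(.11-X,Z-.1005);a=np.arctan2(Z-.1005,.11-X)
    m=(d>0)&(abs(Y)<.14)&(r>.06)&(r<.215)&(a>.3)&(a<1.3)&(p[...,0]>p[...,2]*1.2)
    xs,zs=.11-X[m],Z[m]-.1005
    h=np.histogram(a[m],bins=np.arange(.3,1.3,.02));k=h[0].argmax();a0=h[1][k]+.01
    t=m&(abs(a-a0)<.12)
    f=lambda v:-(.11-X[t])*np.sin(v[0])+(Z[t]-.1005)*np.cos(v[0])-v[1]
    o=least_squares(f,[a0,0.004],loss='soft_l1',f_scale=.002);return o.x,t.sum()
for n in ('side','scene'): print(n,lidang(n))
E
python3 lid.py; python3 - <<'E'
from h import *
def lp(x,y,z,th): return ch(.11+x*np.cos(th)+z*np.sin(th),y,.1005-x*np.sin(th)+z*np.cos(th))
for th in (.74,.78,.82,.86,.9):
    P=proj('side',[lp(-.225,.162,0,th),lp(-.225,-.162,0,th),lp(-.19,.05,.046,th),lp(-.19,-.05,.046,th),lp(-.207,-.189,0,th)])
    print(th,((P-[230,60])*[3,2.7]).round(0).tolist())
p=cv2.imread('pics/s11.png');cv2.imwrite('pics/s11d.png',cv2.resize(p[150:230,330:400],None,fx=8,fy=7,interpolation=2))
E
```

```text
side (array([8.44282677e-01, 4.15303136e-04]), np.int64(655))
scene (array([0.84193304, 0.00828235]), np.int64(3554))
0.74 [[113.0, 214.0], [361.0, 310.0], [230.0, 217.0], [306.0, 244.0], [393.0, 323.0]]
0.78 [[117.0, 207.0], [366.0, 302.0], [234.0, 211.0], [310.0, 239.0], [397.0, 316.0]]
0.82 [[121.0, 200.0], [370.0, 294.0], [238.0, 206.0], [314.0, 233.0], [401.0, 309.0]]
0.86 [[125.0, 193.0], [375.0, 286.0], [243.0, 201.0], [319.0, 228.0], [405.0, 302.0]]
0.9 [[130.0, 187.0], [379.0, 279.0], [247.0, 196.0], [323.0, 223.0], [410.0, 295.0]]
```

View pics/s11d.png

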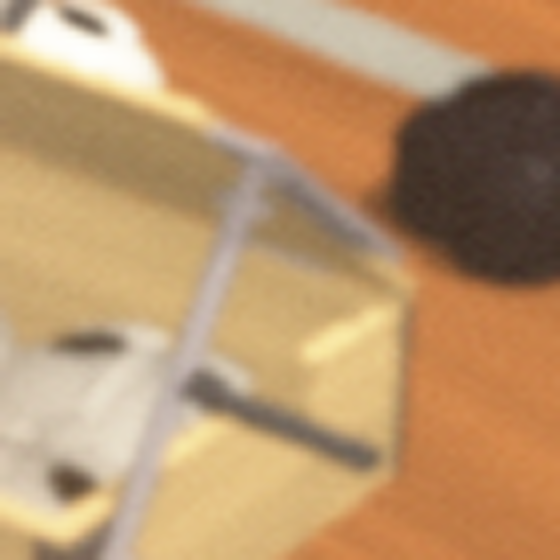

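```bash
python3 - <<'E'
import numpy as np
for ph in np.arange(1.0,1.17,.02):
    x,z=-.1+.181*np.cos(ph),.084+.181*np.sin(ph)
    # lid angle with rounded tip radius .004 center at .177
    cx,cz=-.1+.177*np.cos(ph),.084+.177*np.sin(ph);a,b=.11-cx,cz-.1005;r=np.hypot(a,b);th=np.arctan2(b,a)+np.arcsin(.004/r)
    # hole center where rod passes w/ collar seated
    hx,hz=-.1+.165*np.cos(ph),.084+.165*np.sin(ph)
    print(round(ph,2),'touch th',th.round(3),'s',np.sqrt(r*r-.004**2).round(4),'seated th',np.arctan2(hz-.1005,.11-hx).round(3),'s',np.hypot(hz-.1005,.11-hx).round(4))
E
```

```text
1.0 touch th 0.881 s 0.1749 seated th 0.792 s 0.172
1.02 touch th 0.875 s 0.1783 seated th 0.787 s 0.1752
1.04 touch th 0.869 s 0.1817 seated th 0.783 s 0.1784
1.06 touch th 0.862 s 0.1851 seated th 0.778 s 0.1816
1.08 touch th 0.856 s 0.1884 seated th 0.773 s 0.1847
1.1 touch th 0.849 s 0.1917 seated th 0.768 s 0.1879
1.12 touch th 0.842 s 0.195 seated th 0.763 s 0.1911
1.14 touch th 0.835 s 0.1983 seated th 0.757 s 0.1942
1.16 touch th 0.828 s 0.2016 seated th 0.752 s 0.1973
```

```bash
python3 - <<'E'
from h import *
s=monitor.observe();c=get_calibration('wrist');R=Ro.from_rotvec(s['ee_rot']).as_matrix()
print(s['joints'].round(2),R.T@(-c['R'].T@c['t']-s['position']))
save('wrist','w12')
to(ch(-.061,-.24,.36))
E
```

```text
[-0.48  0.55  0.73  1.19 -0.36  1.53  0.3 ] [ 0.07151583 -0.00114805 -0.15681106]
t 19.85 pos [0.6913 0.0051 0.3646] F [0.1 0.7 0.1] w 0.007
shift cm [-23.81 -15.76   0.46] z-axis [ 0. -0. -1.] tool y [0.994 0.107 0.   ]
```

View pics/w12.png

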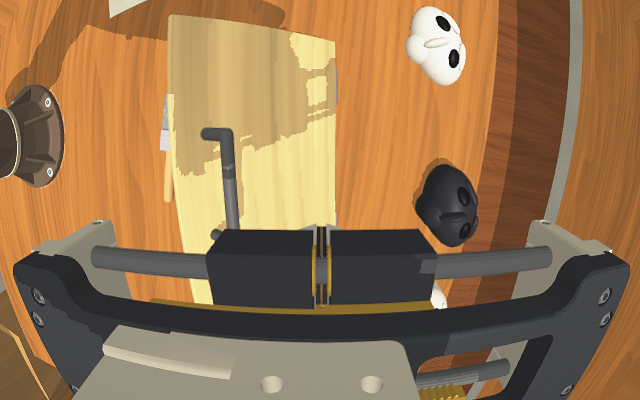

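```bash
python3 -m crank '[[[-4,-2.6,0],0,255],[[-4,-2.6,0],0,255],[[-4,-2.6,0],0,255],[[-4,-2.6,0],0,255],[[-4,-2.6,0],0,255]]';python3 -m crank '[[[-4.2,-2.6,3],0,190],[[0,0,3],0,190],[[0,0,2],0,190],[[0,0,0],0,190],[[0,0,0],0,190]]'
python3 - <<'E'
from h import *
to(ch(-.061,-.244,.152),Q[2])
c=get_calibration('wrist');p,d=save('wrist','w13')
cv2.imwrite('pics/w13c.png',cv2.resize(p[60:260,200:500,::-1],None,fx=2.6,fy=2.6,interpolation=2))
E
```

```text
clock: 20.35
position: [0.5824, -0.2092, 0.3648]
ee_rot: [2.098, 2.338, 0.001]
force: [0.7, -0.6, 0.0]
width: 0.006
clock: 20.85
position: [0.5653, -0.2461, 0.2892]
ee_rot: [2.098, 2.338, -0.0]
force: [1.4, 0.0, -0.2]
width: 0.252
t 20.85 pos [ 0.5653 -0.2461  0.2892] F [ 1.4  0.  -0.2] w 0.252
shift cm [-0.59 -0.53 13.72] z-axis [ 0. -0. -1.] tool y [0.994 0.108 0.   ]
turn deg 0.05
```

View pics/w13c.png

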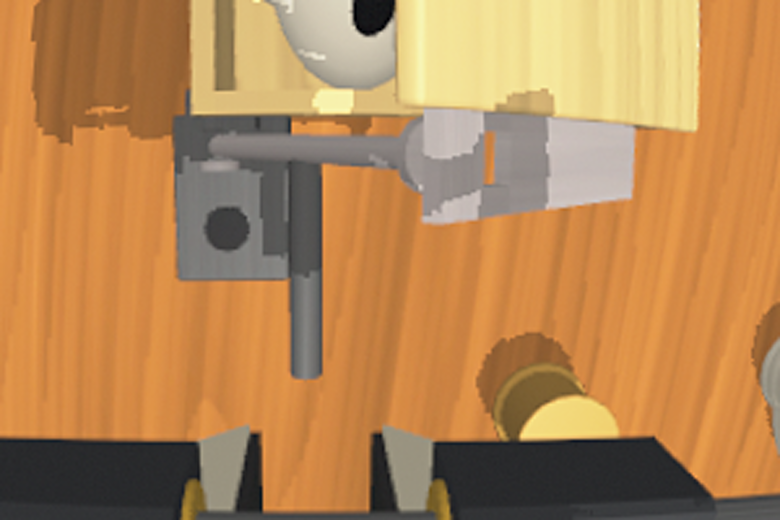

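The hole shows empty, with orange visible through it at crop (487,155), and the pin sits on the front side of it. The prop has to swing down a little, so I'll straddle the bar and nudge it towards the hinge.

```bash
python3 -m crank '[[[-0.5,-0.5,3],0,180],[[0,0,4],0,180],[[0,0,4],0,180],[[0,0,2.5],0,180],[[0,0,0],0,180]]'
python3 - <<'E'
from h import *
to(ch(-.061,-.244,.152),Q[2])
c=get_calibration('wrist');p,d=save('wrist','w14')
for ph in (1.06,1.1,1.14): print(ph,wproj(c,ch(-.1+.085*np.cos(ph),-.215,.084+.085*np.sin(ph))).round(1))
E
```

```text
clock: 21.4
position: [0.5598, -0.2506, 0.1517]
ee_rot: [-2.095, -2.336, 0.002]
force: [-0.1, -0.3, -0.4]
width: 0.291
t 21.4 pos [ 0.5598 -0.2506  0.1517] F [-0.1 -0.3 -0.4] w 0.291
shift cm [-0.2   0.06 -0.03] z-axis [-0.004  0.001 -1.   ] tool y [ 0.994  0.108 -0.003]
turn deg 0.09
1.06 [329.3 198.4]
1.1 [323.4 199.3]
1.14 [317.3 200.1]
```

View pics/w14.png

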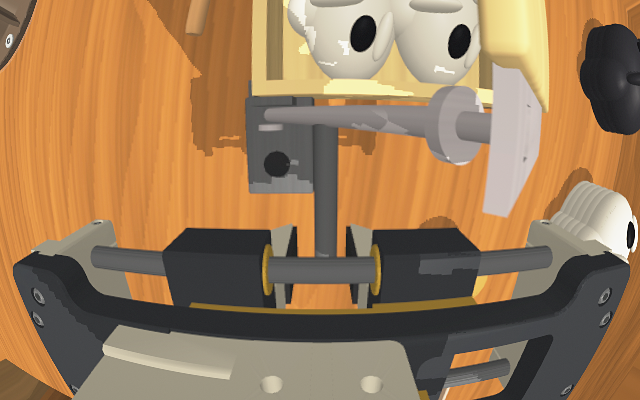

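```bash
python3 -m crank '[[[0,0.7,0],0,180],[[0,0.1,0],0,180],[[0,0.1,0],0,180],[[0,0,0],0,180]]'; python3 -m crank '[[[0,0.1,0],0,180],[[0,0,0],0,180]]'; python3 lid.py;  python3 -m crank '[[[0,0.1,0],0,180],[[0,0,0],0,180]]'; python3 lid.py
```

```text
clock: 21.85
position: [0.5703, -0.2509, 0.1546]
ee_rot: [2.097, 2.337, 0.001]
force: [-0.6, 0.2, 0.8]
width: 0.295
clock: 22.05
position: [0.5706, -0.2507, 0.1538]
ee_rot: [2.099, 2.338, 0.0]
force: [-1.5, -0.5, -0.1]
width: 0.297
side (array([7.92357113e-01, 3.88380406e-04]), np.int64(433))
scene (array([0.79001192, 0.0082972 ]), np.int64(4267))
clock: 22.35
position: [0.5708, -0.2507, 0.1535]
ee_rot: [-2.098, -2.336, 0.001]
force: [-4.4, 0.2, 3.3]
width: 0.293
side (array([7.92576382e-01, 3.56910825e-04]), np.int64(438))
scene (array([0.79120157, 0.0080968 ]), np.int64(4226))
```

The lid dropped from 0.843 to about 0.79, so the pin has gone in. Next I'll back off and check.

```bash
python3 -m crank '[[[0,-0.4,0],0,180],[[0,-0.4,0],0,180],[[0,0,0],0,180],[[0,0,-3],0,180],[[0,0,-4.5],0,180]]'; python3 -m crank '[[[0,0,-4.5],0,180],[[0,0,-2],0,180],[[0,0,0],0,180],[[0,0,0],0,180],[[0,0,0],0,180]]'; python3 lid.py; python3 - <<'E'
from h import *
s=monitor.observe();print(s['clock'],s['position'],s['force'])
c=get_calibration('wrist');p,d=save('wrist','w15')
cv2.imwrite('pics/w15c.png',cv2.resize(p[60:260,200:500,::-1],None,fx=2.6,fy=2.6,interpolation=2))
p,d=save('side','s15');cv2.imwrite('pics/s15c.png',cv2.resize(p[120:280,250:430,::-1],None,fx=4,fy=3.7,interpolation=2))
E
```

```text
clock: 22.95
position: [0.5626, -0.2502, 0.2273]
ee_rot: [-2.096, -2.335, 0.003]
force: [1.5, -0.4, -0.6]
width: 0.296
clock: 23.45
position: [0.5633, -0.2508, 0.2924]
ee_rot: [-2.097, -2.337, 0.001]
force: [-0.2, 0.5, -1.0]
width: 0.294
side (array([7.92315615e-01, 4.35187067e-04]), np.int64(442))
scene (array([0.78993563, 0.00835411]), np.int64(4261))
23.55 [ 0.56322664 -0.25097498  0.29236542] [-0.05274261  0.10186233 -0.25007301]
```

View pics/w15c.png

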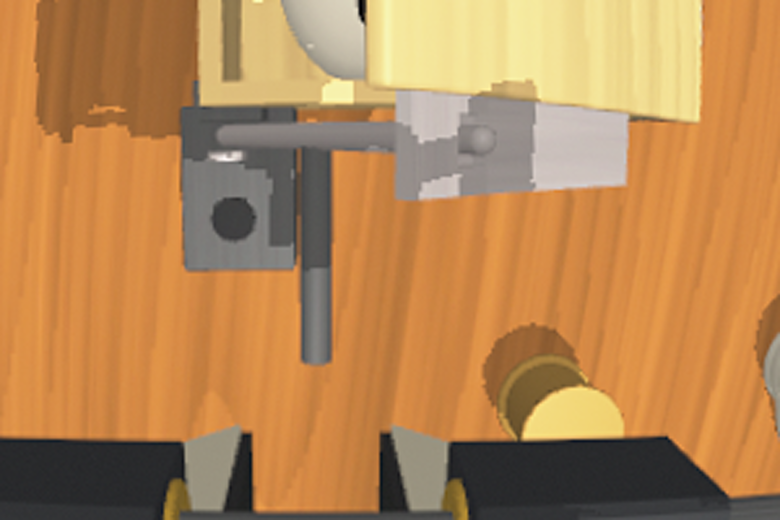

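View pics/s15c.png

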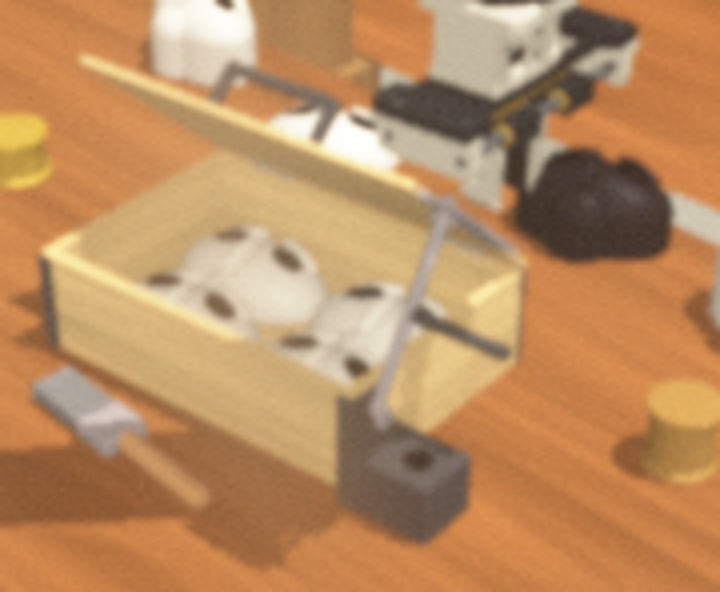

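The pin now stands up through the hole (crop (480,138)), the lid holds at 0.79, and the tool is clear. I'm handing in.

```bash
python3 -c "
from h import *
print(workorder.sign_off())"
```

```text
the job is handed in; nothing more can be done
None
```

The chest lid is propped open on the rod with the pin through the hole in the steel strip. I handed the job in at about 23.6 s of the 72 s; no verdict is reported.

- **Rivet:** I pushed the pin down with shut fingers while the lid was still closed. It stopped dead at z 0.061, flush with the head, at 46 N. Later wrist pictures show it flush.
- **Lid and prop:** I lifted the lid by its handle to about 1.35 rad and swung the prop up. I then tipped the lid past 1.2 rad so it sank by itself.
- **First try missed:** The pin came to rest on the strip just in front of the hole, with the lid at 0.843 rad. I nudged the cross-bar down a few millimetres and the pin dropped in.
- **Last checks:**
  - The lid angle read 0.792 rad from the side camera and 0.790 from the scene camera. It had not changed since the pin dropped in.
  - The pin is visible above the strip through the hole. I judged that by eye and did not measure the 8 mm.
  - The robot stood clear, with about zero force on the tool.
  - The brush and the nearby spools looked unmoved in the pictures, but I did not measure them. The robot never went near the other things.

The prop angle read differently by method: about 1.07 rad from the finger contact, and 1.09 to 1.11 from the pictures and the resting lid angle. That uncertainty is why the first try missed.

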